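Back a sample wheel off by one ratchet notch

TASK

The sample wheel on its ratchet stand has been fed one notch too far. Using only pushes of the fingertips and without forcing the mechanism, tip the ratchet pawl's upright thumb tab over so that its nose lifts well clear of the teeth and stays up, push the wheel backward (clockwise seen from above) by exactly one tooth, and push the pawl down again so that the wheel stands against it in the next notch. Leave the loose things round the stand where they are.

Things in the scene. Friction and masses are not known exactly. Their poses are not given: they have to be found in the camera images.
- indexer: The stand: fixed grey plate 200 x 200 x 12 mm carrying wheel and pawl. Origin on the work surface under the wheel's axis, z up. In its frame the pawl's nose lies over the wheel's rim at x 0, y +77 mm; the pawl's hinge, between two steel cheeks up to z = 64 mm, lies at x +65, y +77, z 56 mm, its pin along y.
- feed_wheel (a joint): Turn of the wheel in rad, counter-clockwise seen from above (forward) positive; starts at 0 to 0.04. At 0 a tooth's upright face bears on the pawl's nose, so with the pawl down it cannot go back (negative). One notch back is -0.524. It stays where it is left; 1 to 1.5 N at a peg turn it.
- pawl (a joint): Swing of the pawl in rad: 0 = down in the notch (nose 1.5 mm above the disc), positive = nose lifted, at most 1.0; the nose clears the tooth tips from about 0.15. The stiff hinge stays where it is left; 1 to 2 N at the tab move it. Pushing the tab in the stand's +x lifts the nose, in -x lowers it.
- pawl_tab (a point): Middle of the top edge of the pawl's thumb tab, a steel plate 26 mm wide (along the stand's y), 6 mm thick, its top 50 mm above the hinge (z = 106 mm); upright when the pawl is down.
- near_peg (a point): Centre of the top (z = 95 mm) of the peg nearest the robot on the side away from the pawl. Four upright steel pegs, 12 mm thick, stand on the wheel on a 50 mm radius, at 45, 135, 225 (this one) and 315 degrees from the stand's x axis when the wheel's joint reads 0.
- wheel_centre (a point): Middle of the top face (z = 34 mm) of the wheel, an aluminium disc of 86 mm radius. 12 dark steel saw teeth, one per 0.524 rad, stand 10 mm high on its rim between radius 67 and 85 mm: each has an upright face, an 18 degree slope behind it, then 12 degrees of flat up to the next upright face.
- dish: Loose aluminium moisture dish, 64 mm across, 21 mm high, beside the stand; origin under its centre. Leave alone.
- cell: Loose battery standing upright, 15 mm thick, 50 mm high, beside the stand; origin under its centre. Leave alone.
- driver: Loose small screwdriver lying beside the stand on the pawl's side, 149 mm long (its x axis), 17 mm high; origin under its middle. Leave alone.
- pawl_nose (a point): Lower front edge of the nose, the end of the pawl's arm (12 mm wide, 65 mm long, runs in the stand's -x from the hinge). If the pawl is put down with the wheel a little short of one notch (-0.42 to -0.50), the wheel can then be pushed on back until the next upright face stops against the nose at -0.524.

How it is judged:
By the outcome, as a careful person would: the job done as asked, in the order asked, and still so for the second after the job is handed in, with the robot touching nothing.
It also fails if it takes over 61 s, if anything falls off the work surface, if the arm or the gripper's body presses on something with over 40 N, if the wrist force passes 120 N, or if a joint passes its speed limit or range.

ROBOT

A 6-joint arm with a two-finger parallel gripper is mounted at the origin on a cart in front of the work surface, level with it; the furniture and walls round the work are solid. World frame = base frame: x ahead of the robot, y to its left, z up, the work surface at z = 0. Lengths are in m, angles in rad, forces in N, time in s.
With the tool pointing down it reaches from about 0.35 to 0.775 m from the base axis. Payload 5.5 kg.
Tool frame: the origin (TCP) lies where the fingers leave the gripper's body, on its centre line; the fingertips stand 73 mm ahead of it and the grasp point (between the pads) lies 54 mm ahead of it; z points along the fingers, y is the direction in which the jaws open and shut (so a half turn about z gives the same grasp; the last joint's range is limited). The gripper opens to 85 mm and grips with 20 to 120 N. Pads are 22 mm wide; open, the fingers measure 114 mm over their backs; the gripper's body (76 mm by 85 mm) begins 54 mm behind the grasp point. The pads swing forward as they close: fully open they stand 13 mm farther back than shut.
Start: joints at [1.184, 0.313, 0.046, 1.304, 0, 1.431], TCP at [0.14, 0.558, 0.304] pointing down, gripper open.
Joint ranges: [-2.76, 2.76], [-0.86, 1.69], [-1.03, 1.26], [-2.2, 2.34], [-1.47, 1.5], [-3.14, 3.14]. Speed limits (rad/s): [2.57, 2.57, 3.14, 3.14, 3.14, 3.14].

INTERFACE

Orientations are given as a unit quaternion [w, x, y, z].
In Python, from workcell import env, read_camera, job, cut_out gives the robot as it stands.
- The arm moves only by the tool servo_tool, never from a script. Its argument "deltas" is a list of rows, each an object of numbers: "dx", "dy", "dz": the shift along the world's x, y, z in mm; "rx", "ry", "rz": the turn, a rotation vector about the world's x, y, z in rad; "fingers": the closure, from -1 (fully open) to 1 (shut). A call has 1 to 8 rows; each row shifts and turns the commanded pose from where the row before left it; what a row does not reach is not made up. A row lasts 1/10 s, in which the tool goes at most 50 mm and 8.59 degrees, less where a joint would pass 70% of its speed; a pose out of reach is approached as far as the arm can. A call is refused whole if a number of a shift passes 50 or a number of a turn 0.15, either way. A call with a gripper value outside its range is refused whole. The fingers move at their own pace and stop on an object; "newtons" is the grip in N (left out, the last holds). Time passes only in rows, so rows that do not move let the fingers close. It gives the time, the measured TCP pose, the force and the opening at its end, in the units of the state.
- env.get_state(): the state, without advancing time (a new reading comes with each control period).
- read_camera(name): name is "scene" or "top" or "wrist"; returns a dict with "img" (384x512x3 uint8, red, green, blue), "intrinsics" (3x3 intrinsics, pixels), "k1" (the pictures are not rectified: a ray, as slopes to the right and down, at radius r is drawn at 1 + k1 r^2 times it, then the intrinsics apply), "extrinsics" (4x4, takes a point from camera to world coordinates); the wrist camera has in their place "hand_eye" (4x4, takes a point from camera to tool coordinates, whose origin is the TCP and whose axes are the flange's). Camera axes: x right, y down, z forward; pixel columns grow to the right and rows downward; lengths in m; the calibration is good to about 2 mm. A picture is of the moment at which its call begins: read the wrist's pose just before it. There is no depth.
- job.hand_in(): hands the job in, once; it reports no verdict.
Trained networks look in the newest picture that a camera, given by its name, has taken for a name from the list of things; names that differ only in an ending like _2 or _b are one class to them, and where a whole thing is asked for, a point or a joint stands for the part that bears it (a point fixed in the world has none). Each returns a list of dicts, best first, with "confidence" (0 to 1); they miss things now and then, are a little off and sometimes report something else, mostly with a low value. They report only what shows in the picture. A call takes as long as a camera call.
- cut_out(target, camera): "region" (384x512 bool, what is visible of it) and "extent" ([left, top, right, bottom] in pixels, round what is visible of it).
The state is a dict: "clock": time; "joint_pos": joint angles; "qvel": joint speeds; "tau": joint torques, N m; "tcp_pos": TCP position; "orientation": TCP orientation; "wrist_force": force on the tool from outside, world axes, zero at the start; "ft_torque": the same for the moment, N m; "finger_gap": finger opening in m.
Only numpy, scipy, OpenCV 4.12 (cv2) and the standard library are available. Lean on these libraries where they do the work, as an engineer would, in place of code of your own. Each camera call takes 0.05 s, during which the arm holds its last target. There are 200 camera calls.

## Working session

There is one attempt and no reset: what is moved stays moved. The work goes in short steps, Python scripts to look and compute and a tool call to move; the robot and the scene stay as the last step left them, time stands still between calls to the robot, and variables do not carry over. Pictures are saved under pics/ and viewed, about 8 in all and at most 12, crops included, and the job is handed in when it is done.

Besides the shell and the picture viewer there is one more tool, called as a command line: name --argument value ..., lists and objects as JSON in quotes. servo_tool: Moves the arm, as the interface text tells. Its arguments: {"type":"object","properties":{"deltas":{"type":"array"},"newtons":{"type":"number"}},"required":["deltas"]}

```bash
mkdir -p pics; ls; cat > h.py <<'E'
import numpy as np, cv2
from workcell import env, read_camera, job, cut_out
from scipy.spatial.transform import Rotation as R
def Tof(s):
    q=s["orientation"];T=np.eye(4);T[:3,:3]=R.from_quat([q[1],q[2],q[3],q[0]]).as_matrix();T[:3,3]=s["tcp_pos"];return T
def cam(n):
    s=env.get_state();c=read_camera(n)
    c["E"]=np.array(c["extrinsics"]) if n!="wrist" else Tof(s)@np.array(c["hand_eye"])
    return c
def dist(c): return np.array([c["k1"],0,0,0,0],float)
def ray(c,px):
    u=cv2.undistortPoints(np.array([[px]],float),np.array(c["intrinsics"]),dist(c))[0,0]
    return c["E"][:3,3],c["E"][:3,:3]@np.array([u[0],u[1],1])
def onz(c,px,z):
    o,d=ray(c,px);return o+d*(z-o[2])/d[2]
def proj(c,P):
    Ei=np.linalg.inv(c["E"]);P=np.atleast_2d(P).astype(float)
    return cv2.projectPoints(P,cv2.Rodrigues(Ei[:3,:3])[0],Ei[:3,3],np.array(c["intrinsics"]),dist(c))[0][:,0]
def tri(cs,pxs):
    A=np.zeros((3,3));b=np.zeros(3)
    for c,p in zip(cs,pxs):
        o,d=ray(c,p);d/=np.linalg.norm(d);M=np.eye(3)-np.outer(d,d);A+=M;b+=M@o
    return np.linalg.solve(A,b)
def save(c,f,crop=None,k=1):
    im=c["img"][...,::-1]
    if crop: im=im[crop[1]:crop[3],crop[0]:crop[2]]
    cv2.imwrite("pics/"+f,cv2.resize(im,None,fx=k,fy=k,interpolation=cv2.INTER_CUBIC))
E
python3 - <<'E'
from h import *
import pickle
C={}
for n in("scene","top","wrist"):
    c=cam(n);C[n]=c
    for t in ["indexer","feed_wheel","pawl","pawl_tab","near_peg","wheel_centre","pawl_nose","dish","cell","driver"]:
        r=cut_out(t,n)
        print(n,t,[(round(x["confidence"],2),np.round(x["extent"]).tolist(),int(x["region"].sum())) for x in r[:2]])
pickle.dump(C,open("c0.pkl","wb"))
a=np.hstack([C["scene"]["img"],C["top"]["img"]])
print({k:v for k,v in env.get_state().items()})
save(C["scene"],"s0.png",k=1.5);save(C["top"],"t0.png",k=1.5)
for n in C: print(n,C[n]["E"][:3,3].round(3),C[n]["E"][:3,2].round(3))
E
```

```text
pics
scene indexer [(0.6, [172.0, 155.0, 304.0, 276.0], 7705)]
scene feed_wheel [(0.89, [204.0, 172.0, 285.0, 248.0], 4563), (0.34, [156.0, 173.0, 203.0, 213.0], 301)]
scene pawl [(0.55, [209.0, 151.0, 236.0, 196.0], 376), (0.47, [172.0, 155.0, 303.0, 276.0], 7836)]
scene pawl_tab [(0.59, [210.0, 156.0, 233.0, 195.0], 344)]
scene near_peg [(0.93, [201.0, 174.0, 281.0, 252.0], 4708)]
scene wheel_centre [(0.93, [200.0, 174.0, 284.0, 250.0], 4747)]
scene pawl_nose [(0.73, [207.0, 154.0, 234.0, 192.0], 343)]
scene dish [(0.71, [287.0, 253.0, 318.0, 289.0], 954), (0.67, [211.0, 152.0, 238.0, 195.0], 377)]
scene cell []
scene driver [(0.84, [154.0, 192.0, 179.0, 214.0], 208)]
top indexer [(0.86, [188.0, 151.0, 284.0, 246.0], 8037)]
top feed_wheel [(0.73, [198.0, 156.0, 278.0, 235.0], 4650)]
top pawl [(0.77, [193.0, 156.0, 210.0, 197.0], 263)]
top pawl_tab [(0.77, [196.0, 156.0, 211.0, 195.0], 269)]
top near_peg [(0.76, [199.0, 156.0, 276.0, 240.0], 4764)]
top wheel_centre [(0.58, [196.0, 161.0, 277.0, 239.0], 4784)]
top pawl_nose [(0.61, [194.0, 157.0, 211.0, 195.0], 297)]
top dish [(0.94,
[... 436 characters left out ...]
-06, 1.43120712e+00]), 'qvel': array([-0.00060798, -0.00012098, -0.00028854,  0.00142421, -0.00041473,
       -0.00043145]), 'tau': array([ 8.72400924e-04, -4.80457413e+01,  2.98810548e+01,  3.26026620e-04,
        2.66637716e-05, -2.48505089e-06]), 'tcp_pos': array([0.14049643, 0.55761065, 0.30391933]), 'orientation': array([1.22302172e-05, 1.23091976e-01, 9.92395265e-01, 5.13869018e-05]), 'wrist_force': array([ 0.11435151, -0.36327745,  0.27423604]), 'ft_torque': array([-0.0551188 ,  0.03639796, -0.01366198]), 'finger_gap': 0.08535044831553402}
scene [-0.005 -0.278  0.715] [ 0.611  0.331 -0.719]
top [0.324 0.004 1.094] [ 0.185 -0.022 -0.982]
wrist [0.061 0.578 0.374] [ 0.309 -0.078 -0.948]
```

View pics/s0.png

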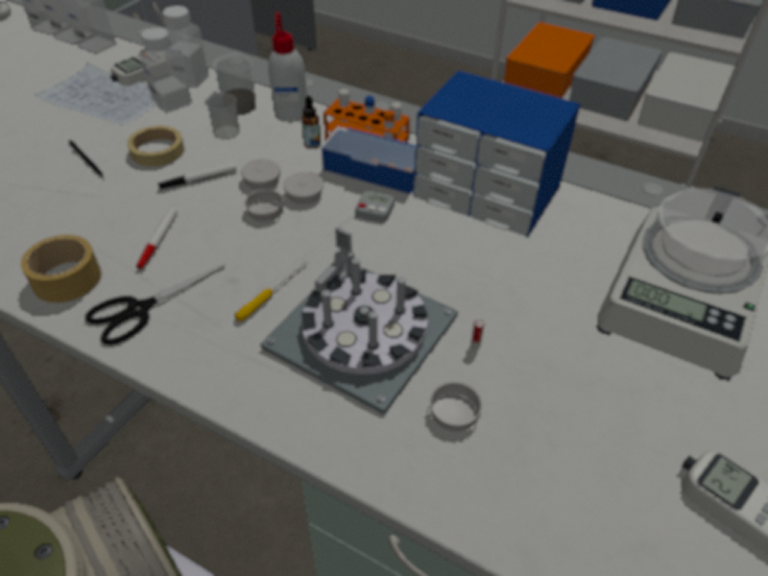

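View pics/t0.png

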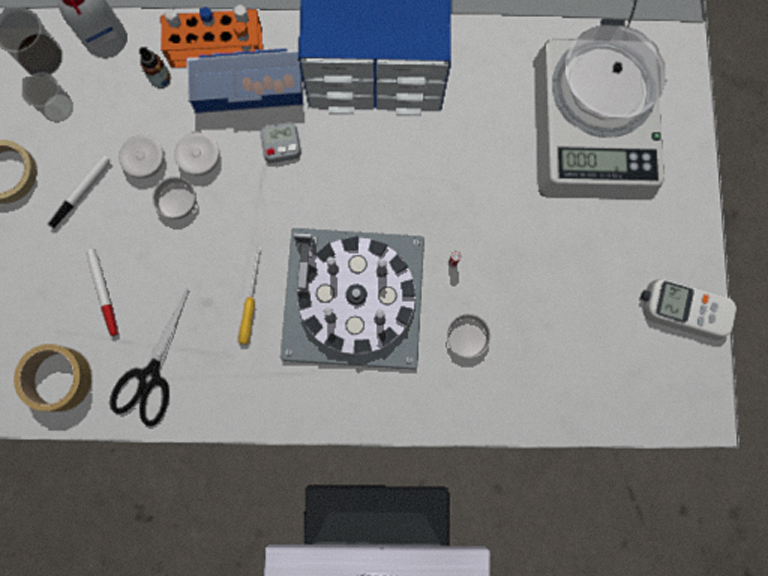

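The views show the stand near the image middle. In the top view the plate corners are at (293,229), (423,236), (417,370), (282,362) of the 1.5x picture. The pawl is on the left (+y), hinge away from the robot; the driver is to the left, and the cell and dish to the right.

```bash
python3 - <<'E'
from h import *
import pickle
from scipy.optimize import least_squares
C=pickle.load(open("c0.pkl","rb"))
t=C["top"];s=C["scene"]
def sub(c,p):
    g=cv2.GaussianBlur(cv2.cvtColor(c["img"],cv2.COLOR_RGB2GRAY),(0,0),.8)
    return cv2.cornerSubPix(g,np.array(p,np.float32).reshape(-1,1,2)/1.5,(3,3),(-1,-1),(3,30,.01))[:,0]
tp=sub(t,[(293,229),(423,236),(417,370),(282,362)]);sp=sub(s,[(264,345),(383,408),(456,315)])
print(tp*1.5,sp*1.5)
for p in tp: print(onz(t,p,.012).round(4))
for p in sp: print(onz(s,p,.012).round(4))
# stand corners: top order: (+x,+y),(+x,-y),(-x,-y),(-x,+y); scene: left(-x,+y), bottom(-x,-y), right(+x,-y)
K=np.array([[.1,.1],[.1,-.1],[-.1,-.1],[-.1,.1]])
def W(q,P):
    c,s_=np.cos(q[2]),np.sin(q[2]);P=np.asarray(P,float)
    return np.c_[P[:,:2]@np.array([[c,s_],[-s_,c]])+q[:2],P[:,2]]
K=np.c_[K,np.full(4,.012)]
f=lambda q:np.r_[(proj(t,W(q,K))-tp).ravel(),(proj(s,W(q,K[[3,2,1]]))-sp).ravel()]
r=least_squares(f,[.5,.05,-.05]);print(r.x,r.fun.round(1))
q=r.x
np.save("q.npy",q)
names={"tab":(.065,.077,.106),"hinge":(.065,.077,.056),"nose":(0,.077,.0355),"peg":(-.0354,-.0354,.095),"peg135":(-.0354,.0354,.095),"wc":(0,0,.034)}
P=W(q,list(names.values()))
for n,p,a,b in zip(names,P,proj(t,P)*1.5,proj(s,P)*1.5):print(n,p.round(4),a.round(0),b.round(0))
for n,c,z in(("dish",t,.01),("driver",t,.008)):
    e=cut_out(n,"top")[0]["extent"];print(n,onz(c,((e[0]+e[2])/2,(e[1]+e[3])/2),z).round(3))
print("cell",tri([t,s],[(455/1.5,255/1.5),(479/1.5,325/1.5)]).round(3))
E
```

```text
[[290.9229  227.76685]
 [423.30002 236.44547]
 [415.8383  372.08783]
 [282.8124  364.57025]] [[259.6729  343.93207]
 [383.      408.     ]
 [458.01004 311.5462 ]]
[0.6111 0.1352 0.012 ]
[ 0.6011 -0.0638  0.012 ]
[ 0.398  -0.0538  0.012 ]
[0.4061 0.1394 0.012 ]
[0.4153 0.145  0.012 ]
[ 0.4084 -0.0497  0.012 ]
[ 0.6018 -0.0624  0.012 ]
[ 0.50654896  0.0406838  -0.04362235] [-0.5  0.1 -0.1 -0.4  0.5 -2.  -2.5 -2.3 -1.3  1.5  0.8  3.6  0.6  0.1]
tab [0.5748 0.1148 0.106 ] [297. 236.] [339. 231.]
hinge [0.5748 0.1148 0.056 ] [301. 244.] [340. 257.]
nose [0.5099 0.1176 0.0355] [299. 292.] [315. 295.]
peg [0.4696 0.0069 0.095 ] [375. 314.] [368. 315.]
peg135 [0.4727 0.0776 0.095 ] [323. 311.] [322. 293.]
wc [0.5065 0.0407 0.034 ] [352. 295.] [361. 318.]
dish [ 0.451 -0.13   0.01 ]
driver [0.507 0.193 0.008]
cell [ 0.565 -0.107  0.046]
```

servo_tool --deltas '[{"dx": 20,"dy": -40,"fingers": 1,"rz": 0.05},{"dx": 28,"dy": -40,"rz": 0.05},{"dx": 28,"dy": -40,"rz": 0.05},{"dx": 28,"dy": -40,"rz": 0.05},{"dx": 28,"dy": -40},{"dx": 28,"dy": -40},{"dx": 28,"dy": -40},{"dx": 28,"dy": -40}]'

```text
invalid input at $.deltas[0]: expected keys dx, dy, dz, rx, ry, rz, fingers
```

servo_tool --deltas '[{"dx": 28,"dy": -40},{"dx": 28,"dy": -40},{"dx": 28,"dy": -40},{"dx": 28,"dy": -40},{"dx": 0,"dy": 0},{"dx": 0,"dy": 0}]'

```text
invalid input at $.deltas[0]: expected keys dx, dy, dz, rx, ry, rz, fingers
```

All keys are required in every row.

servo_tool --deltas '[{"dx": 20,"dy": -40,"dz": 0,"rx": 0,"ry": 0,"rz": 0.05,"fingers": 1},{"dx": 28,"dy": -40,"dz": 0,"rx": 0,"ry": 0,"rz": 0.05,"fingers": 1},{"dx": 28,"dy": -40,"dz": 0,"rx": 0,"ry": 0,"rz": 0.05,"fingers": 1},{"dx": 28,"dy": -40,"dz": 0,"rx": 0,"ry": 0,"rz": 0.05,"fingers": 1},{"dx": 28,"dy": -40,"dz": 0,"rx": 0,"ry": 0,"rz": 0,"fingers": 1},{"dx": 28,"dy": -40,"dz": 0,"rx": 0,"ry": 0,"rz": 0,"fingers": 1},{"dx": 28,"dy": -40,"dz": 0,"rx": 0,"ry": 0,"rz": 0,"fingers": 1},{"dx": 28,"dy": -40,"dz": 0,"rx": 0,"ry": 0,"rz": 0,"fingers": 1}]'

```text
clock: 2.55
tcp_pos: [0.3572, 0.2359, 0.3043]
orientation: [0.001, 0.023, 1.0, 0.0]
wrist_force: [0.6, 0.7, 0.1]
finger_gap: 0.0001
```

servo_tool --deltas '[{"dx": 28,"dy": -40,"dz": 0,"rx": 0,"ry": 0,"rz": 0,"fingers": 1},{"dx": 28,"dy": -40,"dz": 0,"rx": 0,"ry": 0,"rz": 0,"fingers": 1},{"dx": 28,"dy": -40,"dz": 0,"rx": 0,"ry": 0,"rz": 0,"fingers": 1},{"dx": 28,"dy": -40,"dz": 0,"rx": 0,"ry": 0,"rz": 0,"fingers": 1},{"dx": 0,"dy": 0,"dz": 0,"rx": 0,"ry": 0,"rz": 0,"fingers": 1},{"dx": 0,"dy": 0,"dz": 0,"rx": 0,"ry": 0,"rz": 0,"fingers": 1}]'

```text
clock: 3.15
tcp_pos: [0.4688, 0.0765, 0.3036]
orientation: [-0.0, 0.025, 1.0, 0.0]
wrist_force: [-0.1, 0.4, -0.1]
finger_gap: 0.0002
```

```bash
python3 - <<'E'
from h import *
import pickle
q=np.load("q.npy")
c=cam("wrist");pickle.dump(c,open("w1.pkl","wb"))
for n in ["pawl_tab","near_peg","wheel_centre","pawl_nose","indexer"]:
    print(n,[(round(x["confidence"],2),np.round(x["extent"]).tolist()) for x in cut_out(n,"wrist")[:2]])
T=Tof(env.get_state());print(env.get_state()["clock"],np.array(c["hand_eye"]).round(3).tolist(),c["intrinsics"],c["k1"])
print("tip px",proj(c,[(T@[0,0,.073,1])[:3]]))
save(c,"w1.png",k=1.5)
E
```

```text
pawl_tab [(0.85, [289.0, 197.0, 311.0, 288.0])]
near_peg [(0.62, [144.0, 117.0, 301.0, 265.0]), (0.34, [286.0, 199.0, 310.0, 290.0])]
wheel_centre [(0.56, [144.0, 113.0, 300.0, 260.0])]
pawl_nose [(0.59, [289.0, 199.0, 312.0, 288.0]), (0.44, [145.0, 118.0, 300.0, 265.0])]
indexer [(0.68, [136.0, 103.0, 321.0, 288.0])]
3.45 [[0.001, -0.948, -0.319, 0.082], [1.0, 0.001, -0.0, 0.001], [0.001, -0.319, 0.948, -0.07], [0.0, 0.0, 0.0, 1.0]] [[330.4160155    0.         257.38625573]
 [  0.         330.4160155  188.56090838]
 [  0.           0.           1.        ]] -0.05525610187091598
tip px [[260.74212698 253.43062804]]
```

View pics/w1.png

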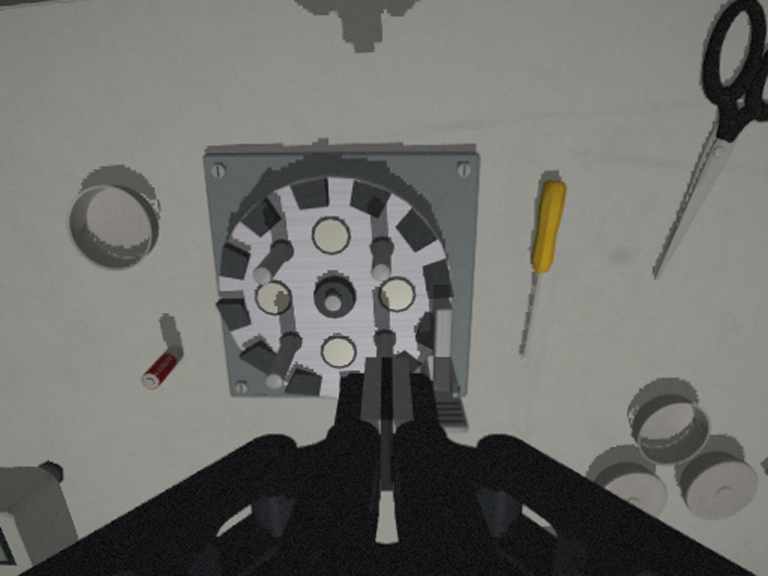

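The wrist view has the robot side up. It shows the plate corners at (205,155), (480,157), (230,396), the near peg top at about (263,275), the pegs at 135° (381,271) and 315° (275,381), and the tab at about (450,410) beside the shut fingers.

```bash
python3 - <<'E'
from h import *
import pickle
save(pickle.load(open("w1.pkl","rb")),"w1c.png",(132,95,327,290),3)
C=pickle.load(open("c0.pkl","rb"))
a=cv2.resize(C["top"]["img"][145:255,180:290,::-1],None,fx=3.6,fy=3.6,interpolation=cv2.INTER_CUBIC)
b=cv2.resize(C["scene"]["img"][147:280,170:307,::-1],(int(137*2.9),int(133*2.9)),interpolation=cv2.INTER_CUBIC)
b=cv2.copyMakeBorder(b,0,a.shape[0]-b.shape[0],0,0,0) if a.shape[0]>=b.shape[0] else b[:a.shape[0]]
cv2.imwrite("pics/ts.png",np.hstack([a,b]))
E
```

```text
(no output)
```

View pics/w1c.png

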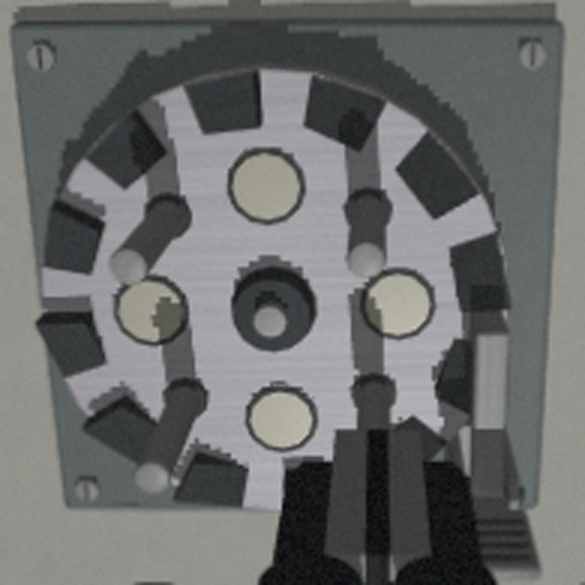

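View pics/ts.png

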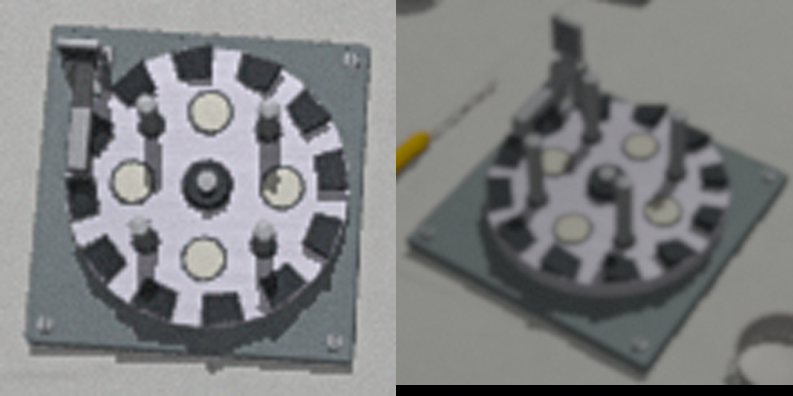

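The zoomed views show the three sets of plate corners, the peg tops (near peg at (130,267) in the wrist crop) and the tab upright with the pawl down. I will fit the stand pose to all of these.

```bash
cat > fit.py <<'E'
from h import *
def W(q,P):
    c,s_=np.cos(q[2]),np.sin(q[2]);P=np.atleast_2d(np.asarray(P,float))
    return np.c_[P[:,:2]@np.array([[c,s_],[-s_,c]])+q[:2],P[:,2]]
def peg(d,phi,z=.095): a=np.radians(d)+phi;return (.05*np.cos(a),.05*np.sin(a),z)
E
python3 - <<'E'
from fit import *
import pickle
from scipy.optimize import least_squares
C=pickle.load(open("c0.pkl","rb"));C["wrist"]=pickle.load(open("w1.pkl","rb"))
O={"wrist":(3,132,95,0),"top":(3.6,180,145,0),"scene":(2.9,170,147,396)}
co={"PP":(.1,.1),"PM":(.1,-.1),"MM":(-.1,-.1),"MP":(-.1,.1)}
M={"wrist":{"MM":(13,24),"MP":(563,24),"PM":(66,508),"PP":(540,508),225:(130,267),135:(366,260),315:(152,478)},
"top":{"PP":(51,26),"PM":(370,46),"MM":(352,350),"MP":(27,337),135:(138,226),225:(265,232),45:(147,103),315:(269,107),"tab":(78,44)},
"scene":{"MP":(407,243),"MM":(645,372),"PM":(787,178),135:(535,143),45:(587,80),315:(679,118),225:(624,184),"tab":(567,22)}}
def pt(k,phi):
    if k=="tab": return (.065,.077,.106)
    return (*co[k],.012) if isinstance(k,str) else peg(k,phi)
def f(p,cams=("wrist","top","scene")):
    out=[]
    for n in cams:
        k,ox,oy,sx=O[n]
        px=np.array([((u-sx+.5)/k-.5+ox,(v+.5)/k-.5+oy) for u,v in M[n].values()])
        out.append((proj(C[n],W(p,[pt(x,p[3]) for x in M[n]]))-px))
    return np.concatenate(out).ravel()
for cams in (("wrist",),("top",),("scene",),("wrist","top","scene")):
    r=least_squares(f,[.5,.04,-.04,0],args=(cams,),loss="soft_l1");print(cams,r.x.round(4),np.abs(r.fun).max().round(2))
print(f(r.x).reshape(-1,2).round(1).tolist())
np.save("q.npy",r.x);q=r.x
for n,P in {"tab":(.065,.077,.106),"nose":(0,.077,.0355),"near_peg":peg(225,q[3]),"goal_peg":peg(225,-.46)}.items(): print(n,W(q,P).round(4))
c=C["wrist"];
# finger tip px check: left finger tip inner edge etc
for n,p in {"dish":(115/1.5,225/1.5)}.items(): print(n,onz(c,p,.02))
E
```

```text
('wrist',) [ 0.5081  0.0402 -0.0472  0.0367] 4.56
('top',) [ 0.508   0.0364 -0.0479  0.0213] 3.77
('scene',) [ 0.5078  0.0375 -0.0581  0.0494] 3.3
('wrist', 'top', 'scene') [ 0.5081  0.0383 -0.051   0.0331] 5.94
[[-5.9, -1.1], [-2.4, -1.1], [-4.8, 0.9], [-4.2, 1.6], [-0.1, 0.1], [0.9, 0.1], [0.8, 0.1], [1.1, -0.9], [1.1, -0.5], [1.0, 3.9], [-0.3, 1.5], [-1.2, -0.1], [-1.7, -0.7], [-2.1, 0.1], [-1.7, 0.2], [-1.7, -0.6], [-0.3, -0.2], [1.5, 0.7], [2.9, 0.1], [-1.6, -0.4], [0.2, -0.6], [-1.0, -0.8], [-0.7, -0.5], [-0.9, -0.4]]
tab [[0.5769 0.1119 0.106 ]]
nose [[0.512  0.1152 0.0355]]
near_peg [[0.4721 0.0036 0.095 ]]
goal_peg [[0.4599 0.0248 0.095 ]]
dish [ 0.45069956 -0.12195173  0.02      ]
```

servo_tool --deltas '[{"dx": 38,"dy": 18,"dz": 0,"rx": 0,"ry": 0,"rz": 0,"fingers": 1},{"dx": 38,"dy": 18,"dz": 0,"rx": 0,"ry": 0,"rz": 0,"fingers": 1},{"dx": 0,"dy": 0,"dz": -40,"rx": 0,"ry": 0,"rz": 0,"fingers": 1},{"dx": 0,"dy": 0,"dz": -40,"rx": 0,"ry": 0,"rz": 0,"fingers": 1},{"dx": 0,"dy": 0,"dz": -20,"rx": 0,"ry": 0,"rz": 0,"fingers": 1},{"dx": 0,"dy": 0,"dz": 0,"rx": 0,"ry": 0,"rz": 0,"fingers": 1},{"dx": 0,"dy": 0,"dz": 0,"rx": 0,"ry": 0,"rz": 0,"fingers": 1}]'

```text
clock: 4.15
tcp_pos: [0.5443, 0.1143, 0.2044]
orientation: [-0.0, 0.023, 1.0, 0.0]
wrist_force: [0.0, 0.2, 0.1]
finger_gap: -0.0001
```

```bash
python3 - <<'E'
from h import *
import pickle
c=cam("wrist");pickle.dump(c,open("w2.pkl","wb"));save(c,"w2.png",k=1.4)
T=Tof(env.get_state());print(T[:3,3].round(4),proj(c,[(T@[x,y,.073,1])[:3] for x in(-.011,.011) for y in(-.0145,.0145)])*1.4)
E
```

```text
[0.545  0.1142 0.2054] [[317.91022521 387.18933119]
 [399.24849438 387.35588083]
 [316.01879432 331.71273491]
 [401.1934347  331.88084596]]
```

View pics/w2.png

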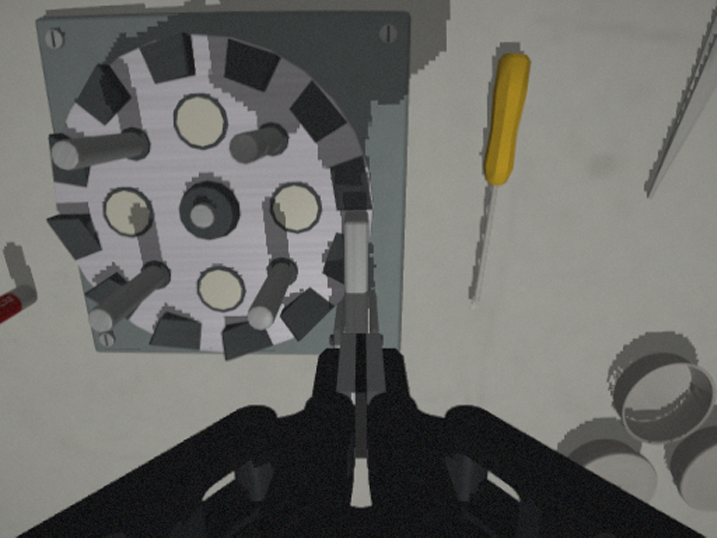

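The finger (column 361) is lined up with the pawl arm (column 356), in front of the tab, with clear space round it. I'll descend and approach the tab.

servo_tool --deltas '[{"dx": 0,"dy": -1,"dz": -24,"rx": 0,"ry": 0,"rz": 0,"fingers": 1},{"dx": 0,"dy": -1,"dz": -20,"rx": 0,"ry": 0,"rz": 0,"fingers": 1},{"dx": 3,"dy": 0,"dz": 0,"rx": 0,"ry": 0,"rz": 0,"fingers": 1},{"dx": 3,"dy": 0,"dz": 0,"rx": 0,"ry": 0,"rz": 0,"fingers": 1},{"dx": 3,"dy": 0,"dz": 0,"rx": 0,"ry": 0,"rz": 0,"fingers": 1},{"dx": 0,"dy": 0,"dz": 0,"rx": 0,"ry": 0,"rz": 0,"fingers": 1}]'

```text
clock: 4.8
tcp_pos: [0.5551, 0.1117, 0.1616]
orientation: [0.002, 0.023, 1.0, 0.0]
wrist_force: [0.1, 0.7, 0.9]
finger_gap: 0.0001
```

servo_tool --deltas '[{"dx": 2,"dy": 0,"dz": 0,"rx": 0,"ry": 0,"rz": 0,"fingers": 1},{"dx": 2,"dy": 0,"dz": 0,"rx": 0,"ry": 0,"rz": 0,"fingers": 1},{"dx": 1,"dy": 0,"dz": 0,"rx": 0,"ry": 0,"rz": 0,"fingers": 1},{"dx": 0,"dy": 0,"dz": 0,"rx": 0,"ry": 0,"rz": 0,"fingers": 1}]'

```text
clock: 5.2
tcp_pos: [0.5586, 0.1116, 0.1599]
orientation: [0.0, 0.023, 1.0, 0.0]
wrist_force: [-1.1, -0.6, -1.5]
finger_gap: -0.0
```

servo_tool --deltas '[{"dx": 1.5,"dy": 0,"dz": 0,"rx": 0,"ry": 0,"rz": 0,"fingers": 1},{"dx": 1.5,"dy": 0,"dz": 0,"rx": 0,"ry": 0,"rz": 0,"fingers": 1}]'

```text
clock: 5.4
tcp_pos: [0.5615, 0.1116, 0.1599]
orientation: [-0.0, 0.023, 1.0, 0.0]
wrist_force: [-0.7, 0.1, 0.2]
finger_gap: 0.0003
```

servo_tool --deltas '[{"dx": 1.5,"dy": 0,"dz": 0,"rx": 0,"ry": 0,"rz": 0,"fingers": 1},{"dx": 1.5,"dy": 0,"dz": 0,"rx": 0,"ry": 0,"rz": 0,"fingers": 1}]'

```text
clock: 5.6
tcp_pos: [0.5642, 0.1116, 0.1598]
orientation: [-0.0, 0.023, 1.0, -0.0]
wrist_force: [-2.6, -1.0, 1.9]
finger_gap: -0.0003
```

servo_tool --deltas '[{"dx": 1.5,"dy": 0,"dz": 0,"rx": 0,"ry": 0,"rz": 0,"fingers": 1},{"dx": 1.5,"dy": 0,"dz": 0,"rx": 0,"ry": 0,"rz": 0,"fingers": 1}]'

```text
clock: 5.8
tcp_pos: [0.5673, 0.1115, 0.1599]
orientation: [-0.0, 0.023, 1.0, -0.0]
wrist_force: [-1.5, -0.2, 0.5]
finger_gap: -0.0003
```

Contact came at about x 0.563, as expected. I'll push about 13 mm more, for a lift of about 0.5 rad.

servo_tool --deltas '[{"dx": 2,"dy": 0,"dz": 0,"rx": 0,"ry": 0,"rz": 0,"fingers": 1},{"dx": 2,"dy": 0,"dz": 0,"rx": 0,"ry": 0,"rz": 0,"fingers": 1},{"dx": 2,"dy": 0,"dz": 0,"rx": 0,"ry": 0,"rz": 0,"fingers": 1}]'

```text
clock: 6.1
tcp_pos: [0.5734, 0.1116, 0.1596]
orientation: [-0.0, 0.023, 1.0, 0.0]
wrist_force: [-1.2, -1.2, -0.8]
finger_gap: -0.0002
```

servo_tool --deltas '[{"dx": 2,"dy": 0,"dz": 0,"rx": 0,"ry": 0,"rz": 0,"fingers": 1},{"dx": 2,"dy": 0,"dz": 0,"rx": 0,"ry": 0,"rz": 0,"fingers": 1},{"dx": 2,"dy": 0,"dz": 0,"rx": 0,"ry": 0,"rz": 0,"fingers": 1},{"dx": 1,"dy": 0,"dz": 0,"rx": 0,"ry": 0,"rz": 0,"fingers": 1}]'

```text
clock: 6.5
tcp_pos: [0.5808, 0.1117, 0.1599]
orientation: [0.0, 0.023, 1.0, 0.0]
wrist_force: [-2.1, -0.4, -0.4]
finger_gap: -0.0004
```

servo_tool --deltas '[{"dx": -15,"dy": 0,"dz": 0,"rx": 0,"ry": 0,"rz": 0,"fingers": 1},{"dx": -15,"dy": 0,"dz": 0,"rx": 0,"ry": 0,"rz": 0,"fingers": 1},{"dx": 0,"dy": 0,"dz": 40,"rx": 0,"ry": 0,"rz": 0,"fingers": 1},{"dx": -20,"dy": -40,"dz": 20,"rx": 0,"ry": 0,"rz": 0,"fingers": 1},{"dx": -25,"dy": -40,"dz": 0,"rx": 0,"ry": 0,"rz": 0,"fingers": 1},{"dx": -35,"dy": -40,"dz": 0,"rx": 0,"ry": 0,"rz": 0,"fingers": 1},{"dx": 0,"dy": -20,"dz": 0,"rx": 0,"ry": 0,"rz": 0,"fingers": 1},{"dx": 0,"dy": 0,"dz": 0,"rx": 0,"ry": 0,"rz": 0,"fingers": 1}]'

```text
clock: 7.3
tcp_pos: [0.4729, -0.0282, 0.2208]
orientation: [0.002, 0.025, 1.0, -0.0]
wrist_force: [-0.2, 0.2, -0.3]
finger_gap: -0.0001
```

```bash
python3 - <<'E'
from h import *
import pickle
c=cam("wrist");pickle.dump(c,open("w3.pkl","wb"));s=cam("scene")
s2=cam("top");pickle.dump((c,s,s2),open("w3.pkl","wb"))
a=cv2.resize(c["img"][...,::-1],None,fx=1.1,fy=1.1)
b=cv2.resize(s["img"][140:220,190:270,::-1],(211,211),interpolation=cv2.INTER_CUBIC);d=cv2.resize(s2["img"][145:225,180:260,::-1],(211,211),interpolation=cv2.INTER_CUBIC)
cv2.imwrite("pics/w3.png",np.hstack([a,np.vstack([b,d])]));print(a.shape)
T=Tof(env.get_state());print(T[:3,3].round(4))
E
```

```text
(422, 563, 3)
[ 0.4735 -0.0258  0.2204]
```

View pics/w3.png

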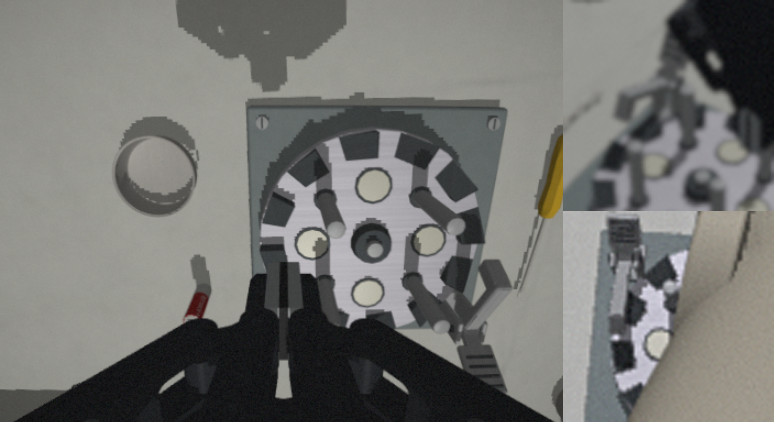

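The pawl is up: the arm is tilted at the right of the wrist view and the tab leans away. The near peg top is at (337,229), right of the finger at (283,275). Next I'll lower the finger beside the peg and push it +y.

servo_tool --deltas '[{"dx": -7,"dy": -2,"dz": -36,"rx": 0,"ry": 0,"rz": 0,"fingers": 1},{"dx": 0,"dy": 0,"dz": -36,"rx": 0,"ry": 0,"rz": 0,"fingers": 1},{"dx": 0,"dy": 2,"dz": 0,"rx": 0,"ry": 0,"rz": 0,"fingers": 1},{"dx": 0,"dy": 2,"dz": 0,"rx": 0,"ry": 0,"rz": 0,"fingers": 1},{"dx": 0,"dy": 1,"dz": 0,"rx": 0,"ry": 0,"rz": 0,"fingers": 1},{"dx": 0,"dy": 0,"dz": 0,"rx": 0,"ry": 0,"rz": 0,"fingers": 1}]'

```text
clock: 8.05
tcp_pos: [0.467, -0.0228, 0.1496]
orientation: [0.002, 0.023, 1.0, -0.0]
wrist_force: [-0.7, -1.3, -0.6]
finger_gap: 0.0
```

servo_tool --deltas '[{"dx": 0,"dy": 1,"dz": 0,"rx": 0,"ry": 0,"rz": 0,"fingers": 1},{"dx": 0,"dy": 1,"dz": 0,"rx": 0,"ry": 0,"rz": 0,"fingers": 1}]'

```text
clock: 8.25
tcp_pos: [0.4661, -0.0211, 0.1488]
orientation: [0.001, 0.023, 1.0, -0.0]
wrist_force: [0.8, -0.3, 0.2]
finger_gap: 0.0002
```

servo_tool --deltas '[{"dx": 0,"dy": 1,"dz": 0,"rx": 0,"ry": 0,"rz": 0,"fingers": 1},{"dx": 0,"dy": 1,"dz": 0,"rx": 0,"ry": 0,"rz": 0,"fingers": 1}]'

```text
clock: 8.45
tcp_pos: [0.4656, -0.019, 0.1481]
orientation: [0.0, 0.023, 1.0, 0.0]
wrist_force: [0.2, 0.2, 0.6]
finger_gap: -0.0003
```

servo_tool --deltas '[{"dx": 0,"dy": 1,"dz": 0,"rx": 0,"ry": 0,"rz": 0,"fingers": 1},{"dx": 0,"dy": 1,"dz": 0,"rx": 0,"ry": 0,"rz": 0,"fingers": 1}]'

```text
clock: 8.65
tcp_pos: [0.4655, -0.0171, 0.1479]
orientation: [-0.0, 0.023, 1.0, -0.0]
wrist_force: [-0.7, -3.0, 0.3]
finger_gap: 0.0001
```

servo_tool --deltas '[{"dx": 0,"dy": 1,"dz": 0,"rx": 0,"ry": 0,"rz": 0,"fingers": 1},{"dx": 0,"dy": 1,"dz": 0,"rx": 0,"ry": 0,"rz": 0,"fingers": 1}]'

```text
clock: 8.85
tcp_pos: [0.4648, -0.0158, 0.1478]
orientation: [-0.001, 0.024, 1.0, -0.001]
wrist_force: [-4.5, -7.4, 4.0]
finger_gap: -0.0
```

The force is 7 N, more than a free peg should give. I'll look before pushing any further.

```bash
python3 - <<'E'
from h import *
import pickle
c=cam("wrist");s=cam("scene");s2=cam("top");pickle.dump((c,s,s2),open("w4.pkl","wb"))
st=env.get_state();print(st["tcp_pos"],st["wrist_force"],st["ft_torque"])
a=cv2.resize(c["img"][50:340,130:450,::-1],None,fx=1.45,fy=1.45,interpolation=cv2.INTER_CUBIC);h=a.shape[0]//2
b=cv2.resize(s["img"][140:260,190:310,::-1],(h,h),interpolation=cv2.INTER_CUBIC);d=cv2.resize(s2["img"][145:245,180:280,::-1],(h,h),interpolation=cv2.INTER_CUBIC)
cv2.imwrite("pics/w4.png",np.hstack([a,np.vstack([b,d])]) if a.shape[0]==2*h else 0)
E
```

```text
[ 0.4646509  -0.0156798   0.14779862] [-2.5053955  -4.05180157  1.74950114] [-0.91725289  0.65122669  0.05866266]
```

View pics/w4.png

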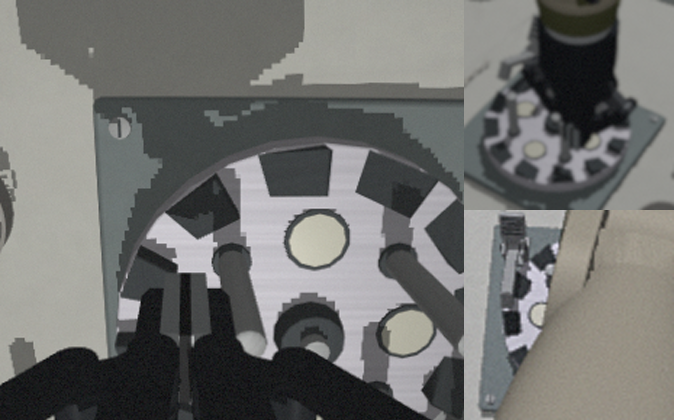

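```bash
python3 - <<'E'
from fit import *
import pickle
c4,_,_=pickle.load(open("w4.pkl","rb"));c3,_,_=pickle.load(open("w3.pkl","rb"));q=np.load("q.npy")
cr=lambda u,v:(130+u/1.45,50+v/1.45)
for n,c,a,b,d in(("w3",c3,(328/1.1,201/1.1),(375/1.1,185/1.1),(262/1.1,122/1.1)),("w4",c4,cr(232,262),cr(317,241),cr(120,128))):
    print(n,"pegbase",onz(c,a,.034).round(4),"cream",onz(c,b,.034).round(4),"screw",onz(c,d,.012).round(4))
for a in (0,.03,-.05): print(a,W(q,peg(225,a,.034)).round(4))
# cream segmentation: centroid
for n,c in(("w3",c3),("w4",c4)):
    h=cv2.cvtColor(c["img"],cv2.COLOR_RGB2HSV);m=cv2.inRange(h,(20,20,130),(40,90,255))
    _,_,st,ce=cv2.connectedComponentsWithStats(m)
    for s,e in zip(st[1:],ce[1:]):
        if 150<s[4]<3000: p=onz(c,e,.034);d=p[:2]-q[:2];print(n,s[4],e.round(1),p.round(4),np.hypot(*d).round(4),(np.degrees(np.arctan2(d[1],d[0])-q[2])%360).round(1))
E
```

```text
w3 pegbase [0.4742 0.0053 0.034 ] cream [0.4636 0.0398 0.034 ] screw [ 0.4166 -0.041   0.012 ]
w4 pegbase [0.4723 0.0041 0.034 ] cream [0.4643 0.0397 0.034 ] screw [ 0.4171 -0.0414  0.012 ]
0 [[0.471  0.0048 0.034 ]]
0.03 [[0.472  0.0037 0.034 ]]
-0.05 [[0.4693 0.0067 0.034 ]]
w3 606 [339.4 168.3] [0.4636 0.0386 0.034 ] 0.0444 182.5
w3 449 [390.7 218. ] [0.5096 0.084  0.034 ] 0.0457 90.9
w3 298 [281.  220.2] [ 0.5069 -0.0095  0.034 ] 0.0478 271.5
w3 392 [334.4 266.1] [0.5542 0.0371 0.034 ] 0.0461 1.5
w4 1027 [348.7 215.3] [0.4637 0.0397 0.034 ] 0.0444 181.1
w4 751 [411.7 278.5] [0.5108 0.0835 0.034 ] 0.0453 89.4
```

The wheel has moved about 1.4° with the push, so the contact is right, but the finger rubs across the peg and perhaps catches its top edge. I'll back off, raise 8 mm, and push along the peg's own path.

servo_tool --deltas '[{"dx": 4,"dy": -4,"dz": 0,"rx": 0,"ry": 0,"rz": 0,"fingers": 1},{"dx": 0,"dy": 0,"dz": 8,"rx": 0,"ry": 0,"rz": 0,"fingers": 1},{"dx": 0,"dy": 1,"dz": 0,"rx": 0,"ry": 0,"rz": 0,"fingers": 1},{"dx": 0,"dy": 0,"dz": 0,"rx": 0,"ry": 0,"rz": 0,"fingers": 1}]'

```text
clock: 9.4
tcp_pos: [0.47, -0.0179, 0.1564]
orientation: [0.001, 0.023, 1.0, 0.0]
wrist_force: [0.9, 1.0, -0.7]
finger_gap: -0.0001
```

servo_tool --deltas '[{"dx": -0.5,"dy": 1,"dz": 0,"rx": 0,"ry": 0,"rz": 0,"fingers": 1},{"dx": -0.5,"dy": 1,"dz": 0,"rx": 0,"ry": 0,"rz": 0,"fingers": 1}]'

```text
clock: 9.6
tcp_pos: [0.4684, -0.0158, 0.1558]
orientation: [-0.0, 0.023, 1.0, 0.0]
wrist_force: [0.2, 0.2, 0.0]
finger_gap: -0.0001
```

servo_tool --deltas '[{"dx": -0.8,"dy": 1,"dz": 0,"rx": 0,"ry": 0,"rz": 0,"fingers": 1},{"dx": -0.8,"dy": 1,"dz": 0,"rx": 0,"ry": 0,"rz": 0,"fingers": 1}]'

```text
clock: 9.8
tcp_pos: [0.467, -0.0141, 0.1559]
orientation: [0.0, 0.023, 1.0, -0.0]
wrist_force: [-0.3, -2.0, 0.1]
finger_gap: -0.0001
```

servo_tool --deltas '[{"dx": -0.8,"dy": 1,"dz": 0,"rx": 0,"ry": 0,"rz": 0,"fingers": 1},{"dx": -0.8,"dy": 1,"dz": 0,"rx": 0,"ry": 0,"rz": 0,"fingers": 1}]'

```text
clock: 10.0
tcp_pos: [0.4652, -0.012, 0.1559]
orientation: [-0.0, 0.023, 1.0, -0.0]
wrist_force: [-1.0, -1.9, -0.5]
finger_gap: -0.0001
```

Now about 2 N and moving freely. I'll continue in stages.

servo_tool --deltas '[{"dx": -0.7,"dy": 1,"dz": 0,"rx": 0,"ry": 0,"rz": 0,"fingers": 1},{"dx": -0.7,"dy": 1,"dz": 0,"rx": 0,"ry": 0,"rz": 0,"fingers": 1},{"dx": -0.7,"dy": 1,"dz": 0,"rx": 0,"ry": 0,"rz": 0,"fingers": 1},{"dx": -0.6,"dy": 1,"dz": 0,"rx": 0,"ry": 0,"rz": 0,"fingers": 1}]'

```text
clock: 10.4
tcp_pos: [0.4624, -0.008, 0.1558]
orientation: [-0.0, 0.023, 1.0, -0.0]
wrist_force: [-0.1, -2.5, -0.2]
finger_gap: -0.0001
```

servo_tool --deltas '[{"dx": -0.6,"dy": 1,"dz": 0,"rx": 0,"ry": 0,"rz": 0,"fingers": 1},{"dx": -0.6,"dy": 1,"dz": 0,"rx": 0,"ry": 0,"rz": 0,"fingers": 1},{"dx": -0.5,"dy": 1,"dz": 0,"rx": 0,"ry": 0,"rz": 0,"fingers": 1},{"dx": -0.5,"dy": 1,"dz": 0,"rx": 0,"ry": 0,"rz": 0,"fingers": 1}]'

```text
clock: 10.8
tcp_pos: [0.4601, -0.004, 0.1558]
orientation: [-0.0, 0.023, 1.0, -0.0]
wrist_force: [-1.5, -3.2, 0.5]
finger_gap: 0.0002
```

servo_tool --deltas '[{"dx": -0.5,"dy": 1,"dz": 0,"rx": 0,"ry": 0,"rz": 0,"fingers": 1},{"dx": -0.4,"dy": 1,"dz": 0,"rx": 0,"ry": 0,"rz": 0,"fingers": 1},{"dx": -0.4,"dy": 1,"dz": 0,"rx": 0,"ry": 0,"rz": 0,"fingers": 1},{"dx": 0,"dy": 0,"dz": 0,"rx": 0,"ry": 0,"rz": 0,"fingers": 1}]'

```text
clock: 11.2
tcp_pos: [0.4592, -0.0008, 0.1559]
orientation: [0.0, 0.023, 1.0, 0.0]
wrist_force: [-0.9, -1.8, 0.6]
finger_gap: -0.0001
```

```bash
cat > ang.py <<'E'
from fit import *
import sys
q=np.load("q.npy");c=cam("wrist");st=env.get_state();print(st["clock"],st["tcp_pos"].round(4),st["wrist_force"].round(1))
h=cv2.cvtColor(c["img"],cv2.COLOR_RGB2HSV);m=cv2.inRange(h,(20,20,130),(40,90,255))
_,_,S,ce=cv2.connectedComponentsWithStats(m);P=[]
for s,e in zip(S[1:],ce[1:]):
    if 150<s[4]<3000: p=onz(c,e,.034);d=p[:2]-q[:2];P.append(p[:2]);print(s[4],e.round(1),p.round(4),np.hypot(*d).round(4),(np.degrees(np.arctan2(d[1],d[0])-q[2])%360).round(1))
if len(sys.argv)>1: save(c,sys.argv[1],k=1.4)
E
python3 ang.py
```

```text
11.25 [ 0.4593 -0.0008  0.156 ] [-1.  -1.8 -0.2]
893 [345. 223.] [0.4672 0.0553 0.034 ] 0.0443 160.4
569 [376.5 297.3] [0.5254 0.0801 0.034 ] 0.0452 70.4
```

servo_tool --deltas '[{"dx": -0.4,"dy": 1,"dz": 0,"rx": 0,"ry": 0,"rz": 0,"fingers": 1},{"dx": -0.4,"dy": 1,"dz": 0,"rx": 0,"ry": 0,"rz": 0,"fingers": 1},{"dx": -0.3,"dy": 1,"dz": 0,"rx": 0,"ry": 0,"rz": 0,"fingers": 1},{"dx": -0.3,"dy": 0.7,"dz": 0,"rx": 0,"ry": 0,"rz": 0,"fingers": 1},{"dx": 0,"dy": 0,"dz": 0,"rx": 0,"ry": 0,"rz": 0,"fingers": 1}]'

```text
clock: 11.75
tcp_pos: [0.458, 0.0029, 0.156]
orientation: [0.0, 0.023, 1.0, 0.0]
wrist_force: [-0.5, -0.3, -0.5]
finger_gap: 0.0002
```

```bash
python3 ang.py
```

```text
11.8 [0.4581 0.0029 0.1561] [ 0.2  0.2 -0.9]
898 [344.1 227. ] [0.469  0.0585 0.034 ] 0.044 155.6
329 [371.6 299.7] [0.5262 0.0805 0.034 ] 0.0459 69.6
```

servo_tool --deltas '[{"dx": 0,"dy": -10,"dz": 0,"rx": 0,"ry": 0,"rz": 0,"fingers": 1},{"dx": 0,"dy": -15,"dz": 10,"rx": 0,"ry": 0,"rz": 0,"fingers": 1},{"dx": 0,"dy": 0,"dz": 50,"rx": 0,"ry": 0,"rz": 0,"fingers": 1},{"dx": 0,"dy": 0,"dz": 50,"rx": 0,"ry": 0,"rz": 0,"fingers": 1},{"dx": 0,"dy": 20,"dz": 40,"rx": 0,"ry": 0,"rz": 0,"fingers": 1},{"dx": 0,"dy": 0,"dz": 0,"rx": 0,"ry": 0,"rz": 0,"fingers": 1},{"dx": 0,"dy": 0,"dz": 0,"rx": 0,"ry": 0,"rz": 0,"fingers": 1}]'

```text
clock: 12.5
tcp_pos: [0.4584, -0.0025, 0.307]
orientation: [0.002, 0.023, 1.0, -0.0]
wrist_force: [-0.4, 0.0, 0.1]
finger_gap: -0.0004
```

```bash
python3 ang.py w5.png
```

```text
12.55 [ 0.4578 -0.0026  0.3057] [-0.2  0.3 -0.7]
340 [314.2 164.7] [0.4681 0.0582 0.034 ] 0.0446 156.4
233 [259.6 183.1] [ 0.4862 -0.0009  0.034 ] 0.0449 243.8
272 [330.3 216.2] [0.529  0.0772 0.034 ] 0.0441 64.6
191 [276.9 233.5] [0.5479 0.0163 0.034 ] 0.0455 334.0
```

View pics/w5.png

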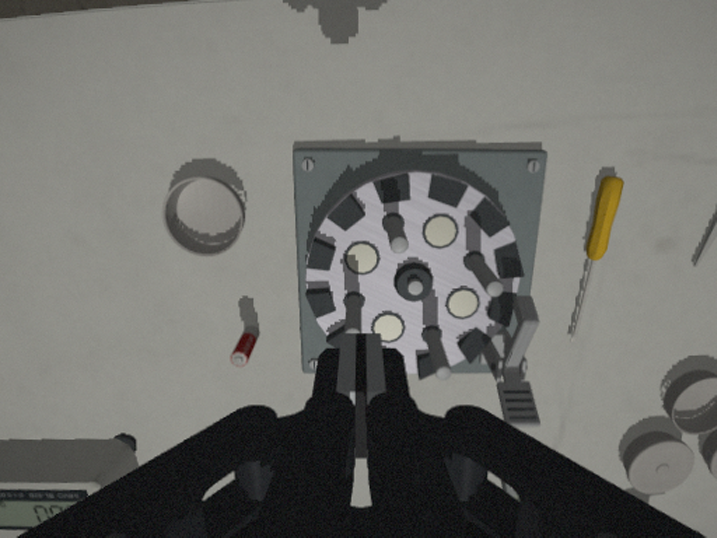

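The pawl is still up. The wheel stands near -25.3° (about -0.44 rad), inside the -0.42 to -0.50 window, and the dish (205,215), cell (245,345) and driver (600,230) are untouched. Next I'll go behind the tab and push it down.

servo_tool --deltas '[{"dx": 35,"dy": 23,"dz": 0,"rx": 0,"ry": 0,"rz": 0,"fingers": 1},{"dx": 35,"dy": 23,"dz": 0,"rx": 0,"ry": 0,"rz": 0,"fingers": 1},{"dx": 35,"dy": 23,"dz": 0,"rx": 0,"ry": 0,"rz": 0,"fingers": 1},{"dx": 35,"dy": 23,"dz": 0,"rx": 0,"ry": 0,"rz": 0,"fingers": 1},{"dx": 35,"dy": 22,"dz": 0,"rx": 0,"ry": 0,"rz": 0,"fingers": 1},{"dx": 0,"dy": 0,"dz": -40,"rx": 0,"ry": 0,"rz": 0,"fingers": 1},{"dx": 0,"dy": 0,"dz": 0,"rx": 0,"ry": 0,"rz": 0,"fingers": 1},{"dx": 0,"dy": 0,"dz": 0,"rx": 0,"ry": 0,"rz": 0,"fingers": 1}]'

```text
clock: 13.35
tcp_pos: [0.631, 0.1111, 0.2632]
orientation: [-0.003, 0.024, 1.0, -0.0]
wrist_force: [1.1, -0.2, 0.3]
finger_gap: -0.0001
```

servo_tool --deltas '[{"dx": 0,"dy": 0,"dz": -40,"rx": 0,"ry": 0,"rz": 0,"fingers": 1},{"dx": 0,"dy": 0,"dz": -40,"rx": 0,"ry": 0,"rz": 0,"fingers": 1},{"dx": 0,"dy": 0,"dz": -22,"rx": 0,"ry": 0,"rz": 0,"fingers": 1},{"dx": 0,"dy": 0,"dz": 0,"rx": 0,"ry": 0,"rz": 0,"fingers": 1},{"dx": 0,"dy": 0,"dz": 0,"rx": 0,"ry": 0,"rz": 0,"fingers": 1}]'

```text
clock: 13.85
tcp_pos: [0.6329, 0.1111, 0.1657]
orientation: [0.001, 0.024, 1.0, 0.0]
wrist_force: [0.4, 0.5, -0.3]
finger_gap: -0.0
```

servo_tool --deltas '[{"dx": -2,"dy": 0,"dz": 0,"rx": 0,"ry": 0,"rz": 0,"fingers": 1},{"dx": -2,"dy": 0,"dz": 0,"rx": 0,"ry": 0,"rz": 0,"fingers": 1},{"dx": -2,"dy": 0,"dz": 0,"rx": 0,"ry": 0,"rz": 0,"fingers": 1},{"dx": -2,"dy": 0,"dz": 0,"rx": 0,"ry": 0,"rz": 0,"fingers": 1}]'

```text
clock: 14.25
tcp_pos: [0.6249, 0.1117, 0.1649]
orientation: [0.001, 0.023, 1.0, 0.0]
wrist_force: [-0.4, -0.7, 0.6]
finger_gap: -0.0002
```

servo_tool --deltas '[{"dx": -2,"dy": 0,"dz": 0,"rx": 0,"ry": 0,"rz": 0,"fingers": 1},{"dx": -2,"dy": 0,"dz": 0,"rx": 0,"ry": 0,"rz": 0,"fingers": 1},{"dx": -2,"dy": 0,"dz": 0,"rx": 0,"ry": 0,"rz": 0,"fingers": 1}]'

```text
clock: 14.55
tcp_pos: [0.6186, 0.1117, 0.1639]
orientation: [-0.0, 0.023, 1.0, 0.0]
wrist_force: [0.7, 0.3, -0.7]
finger_gap: -0.0001
```

servo_tool --deltas '[{"dx": -2,"dy": 0,"dz": 0,"rx": 0,"ry": 0,"rz": 0,"fingers": 1},{"dx": -2,"dy": 0,"dz": 0,"rx": 0,"ry": 0,"rz": 0,"fingers": 1},{"dx": -2,"dy": 0,"dz": 0,"rx": 0,"ry": 0,"rz": 0,"fingers": 1}]'

```text
clock: 14.85
tcp_pos: [0.6131, 0.1117, 0.1641]
orientation: [0.001, 0.023, 1.0, 0.0]
wrist_force: [0.9, -0.4, 1.4]
finger_gap: 0.0001
```

servo_tool --deltas '[{"dx": -2,"dy": 0,"dz": 0,"rx": 0,"ry": 0,"rz": 0,"fingers": 1},{"dx": -2,"dy": 0,"dz": 0,"rx": 0,"ry": 0,"rz": 0,"fingers": 1},{"dx": -2,"dy": 0,"dz": 0,"rx": 0,"ry": 0,"rz": 0,"fingers": 1}]'

```text
clock: 15.15
tcp_pos: [0.6068, 0.1117, 0.1641]
orientation: [0.0, 0.023, 1.0, 0.0]
wrist_force: [1.7, 0.5, 0.6]
finger_gap: 0.0001
```

servo_tool --deltas '[{"dx": -2,"dy": 0,"dz": 0,"rx": 0,"ry": 0,"rz": 0,"fingers": 1},{"dx": -2,"dy": 0,"dz": 0,"rx": 0,"ry": 0,"rz": 0,"fingers": 1},{"dx": -2,"dy": 0,"dz": 0,"rx": 0,"ry": 0,"rz": 0,"fingers": 1}]'

```text
clock: 15.45
tcp_pos: [0.6005, 0.1117, 0.1638]
orientation: [-0.0, 0.023, 1.0, 0.0]
wrist_force: [0.3, 0.6, 0.5]
finger_gap: -0.0
```

servo_tool --deltas '[{"dx": -2,"dy": 0,"dz": 0,"rx": 0,"ry": 0,"rz": 0,"fingers": 1},{"dx": -1.5,"dy": 0,"dz": 0,"rx": 0,"ry": 0,"rz": 0,"fingers": 1},{"dx": -1,"dy": 0,"dz": 0,"rx": 0,"ry": 0,"rz": 0,"fingers": 1}]'

```text
clock: 15.75
tcp_pos: [0.596, 0.1117, 0.1639]
orientation: [-0.0, 0.023, 1.0, 0.0]
wrist_force: [0.1, -0.2, 0.1]
finger_gap: -0.0001
```

servo_tool --deltas '[{"dx": -1,"dy": 0,"dz": 0,"rx": 0,"ry": 0,"rz": 0,"fingers": 1},{"dx": -1,"dy": 0,"dz": 0,"rx": 0,"ry": 0,"rz": 0,"fingers": 1}]'

```text
clock: 15.95
tcp_pos: [0.5942, 0.1117, 0.1639]
orientation: [-0.0, 0.023, 1.0, 0.0]
wrist_force: [1.5, -0.7, 0.0]
finger_gap: -0.0004
```

servo_tool --deltas '[{"dx": -1,"dy": 0,"dz": 0,"rx": 0,"ry": 0,"rz": 0,"fingers": 1},{"dx": 0,"dy": 0,"dz": 0,"rx": 0,"ry": 0,"rz": 0,"fingers": 1}]'

```text
clock: 16.15
tcp_pos: [0.5931, 0.1117, 0.1639]
orientation: [-0.0, 0.023, 1.0, 0.0]
wrist_force: [-0.5, -0.2, 0.4]
finger_gap: 0.0
```

servo_tool --deltas '[{"dx": -1,"dy": 0,"dz": 0,"rx": 0,"ry": 0,"rz": 0,"fingers": 1},{"dx": 0,"dy": 0,"dz": 0,"rx": 0,"ry": 0,"rz": 0,"fingers": 1}]'

```text
clock: 16.35
tcp_pos: [0.5921, 0.1117, 0.1639]
orientation: [-0.0, 0.023, 1.0, 0.0]
wrist_force: [1.3, -0.3, 1.0]
finger_gap: -0.0001
```

servo_tool --deltas '[{"dx": -1,"dy": 0,"dz": 0,"rx": 0,"ry": 0,"rz": 0,"fingers": 1},{"dx": 0,"dy": 0,"dz": 0,"rx": 0,"ry": 0,"rz": 0,"fingers": 1}]'

```text
clock: 16.55
tcp_pos: [0.5912, 0.1117, 0.1639]
orientation: [0.0, 0.023, 1.0, 0.0]
wrist_force: [0.6, 0.3, 0.7]
finger_gap: -0.0001
```

servo_tool --deltas '[{"dx": -0.7,"dy": 0,"dz": 0,"rx": 0,"ry": 0,"rz": 0,"fingers": 1},{"dx": 0,"dy": 0,"dz": 0,"rx": 0,"ry": 0,"rz": 0,"fingers": 1}]'

```text
clock: 16.75
tcp_pos: [0.5911, 0.1117, 0.164]
orientation: [0.001, 0.023, 1.0, 0.0]
wrist_force: [2.4, 0.5, -1.4]
finger_gap: 0.0003
```

servo_tool --deltas '[{"dx": -0.7,"dy": 0,"dz": 0,"rx": 0,"ry": 0,"rz": 0,"fingers": 1},{"dx": 0,"dy": 0,"dz": 0,"rx": 0,"ry": 0,"rz": 0,"fingers": 1}]'

```text
clock: 16.95
tcp_pos: [0.5909, 0.1116, 0.164]
orientation: [0.001, 0.023, 1.0, 0.0]
wrist_force: [5.5, 0.1, -3.6]
finger_gap: 0.0006
```

The stop is at x 0.591, where the tab stands upright (expected 0.5905), so the pawl is seated. I'll retreat and return to the peg.

servo_tool --deltas '[{"dx": 10,"dy": 0,"dz": 0,"rx": 0,"ry": 0,"rz": 0,"fingers": 1},{"dx": 20,"dy": 0,"dz": 10,"rx": 0,"ry": 0,"rz": 0,"fingers": 1},{"dx": 0,"dy": 0,"dz": 45,"rx": 0,"ry": 0,"rz": 0,"fingers": 1},{"dx": 0,"dy": 0,"dz": 45,"rx": 0,"ry": 0,"rz": 0,"fingers": 1},{"dx": -40,"dy": -28,"dz": 40,"rx": 0,"ry": 0,"rz": 0,"fingers": 1},{"dx": -40,"dy": -28,"dz": 0,"rx": 0,"ry": 0,"rz": 0,"fingers": 1},{"dx": -40,"dy": -28,"dz": 0,"rx": 0,"ry": 0,"rz": 0,"fingers": 1},{"dx": -40,"dy": -28,"dz": 0,"rx": 0,"ry": 0,"rz": 0,"fingers": 1}]'

```text
clock: 17.75
tcp_pos: [0.4665, 0.0048, 0.2958]
orientation: [-0.0, 0.023, 1.0, -0.0]
wrist_force: [0.7, -0.7, 0.9]
finger_gap: -0.0
```

servo_tool --deltas '[{"dx": -3,"dy": -14,"dz": 0,"rx": 0,"ry": 0,"rz": 0,"fingers": 1},{"dx": 0,"dy": 0,"dz": 0,"rx": 0,"ry": 0,"rz": 0,"fingers": 1},{"dx": 0,"dy": 0,"dz": 0,"rx": 0,"ry": 0,"rz": 0,"fingers": 1}]'

```text
clock: 18.05
tcp_pos: [0.4656, -0.0086, 0.2959]
orientation: [0.0, 0.024, 1.0, 0.0]
wrist_force: [0.1, -0.7, 0.1]
finger_gap: 0.0003
```

```bash
python3 ang.py w6.png
```

```text
18.1 [ 0.4658 -0.0083  0.2958] [-0.3  0.3  0.5]
366 [321.9 161.7] [0.4688 0.0585 0.034 ] 0.0441 155.7
268 [265.  180.9] [ 0.4869 -0.0011  0.034 ] 0.0447 244.7
294 [338.3 215.2] [0.5298 0.0775 0.034 ] 0.0448 63.9
228 [282.9 233.4] [0.5488 0.0164 0.034 ] 0.0462 334.7
```

View pics/w6.png

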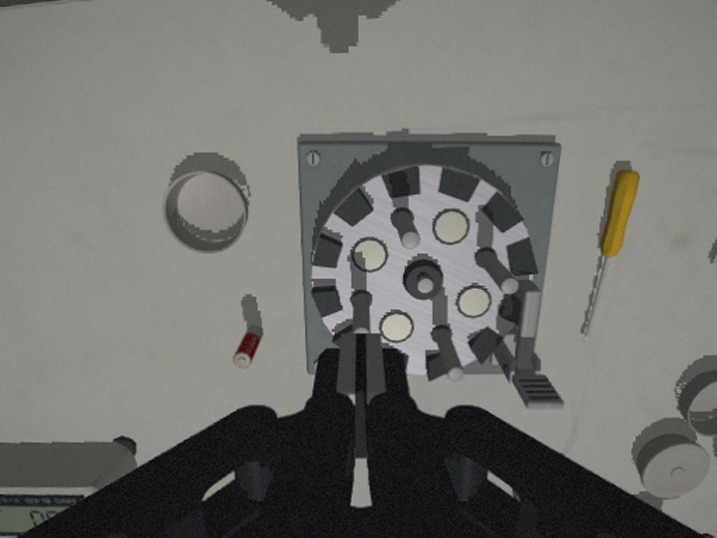

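The pawl is down: its arm is straight at (530,310) and the tab's top is at (538,390). The wheel is unmoved at about -25.3°. Next is the final push up to the stop.

servo_tool --deltas '[{"dx": -8,"dy": -1,"dz": -45,"rx": 0,"ry": 0,"rz": 0,"fingers": 1},{"dx": 0,"dy": 0,"dz": -45,"rx": 0,"ry": 0,"rz": 0,"fingers": 1},{"dx": 0,"dy": 0,"dz": -45,"rx": 0,"ry": 0,"rz": 0,"fingers": 1},{"dx": 0,"dy": 0,"dz": -5,"rx": 0,"ry": 0,"rz": 0,"fingers": 1},{"dx": 0,"dy": 3,"dz": 0,"rx": 0,"ry": 0,"rz": 0,"fingers": 1},{"dx": 0,"dy": 3,"dz": 0,"rx": 0,"ry": 0,"rz": 0,"fingers": 1},{"dx": 0,"dy": 3,"dz": 0,"rx": 0,"ry": 0,"rz": 0,"fingers": 1},{"dx": 0,"dy": 0,"dz": 0,"rx": 0,"ry": 0,"rz": 0,"fingers": 1}]'

```text
clock: 18.9
tcp_pos: [0.4585, -0.0002, 0.1574]
orientation: [0.002, 0.023, 1.0, -0.0]
wrist_force: [0.4, -0.8, -0.6]
finger_gap: -0.0001
```

servo_tool --deltas '[{"dx": 0,"dy": 1,"dz": 0,"rx": 0,"ry": 0,"rz": 0,"fingers": 1},{"dx": 0,"dy": 1,"dz": 0,"rx": 0,"ry": 0,"rz": 0,"fingers": 1},{"dx": 0,"dy": 0,"dz": 0,"rx": 0,"ry": 0,"rz": 0,"fingers": 1}]'

```text
clock: 19.2
tcp_pos: [0.4573, 0.0015, 0.1559]
orientation: [0.0, 0.023, 1.0, 0.0]
wrist_force: [-0.2, 0.8, -0.5]
finger_gap: -0.0005
```

servo_tool --deltas '[{"dx": -0.3,"dy": 1,"dz": 0,"rx": 0,"ry": 0,"rz": 0,"fingers": 1},{"dx": 0,"dy": 0,"dz": 0,"rx": 0,"ry": 0,"rz": 0,"fingers": 1}]'

```text
clock: 19.4
tcp_pos: [0.4568, 0.0025, 0.1556]
orientation: [-0.0, 0.023, 1.0, 0.0]
wrist_force: [0.3, 0.2, 0.3]
finger_gap: 0.0001
```

servo_tool --deltas '[{"dx": -0.3,"dy": 1,"dz": 0,"rx": 0,"ry": 0,"rz": 0,"fingers": 1},{"dx": 0,"dy": 0,"dz": 0,"rx": 0,"ry": 0,"rz": 0,"fingers": 1}]'

```text
clock: 19.6
tcp_pos: [0.4565, 0.0034, 0.1555]
orientation: [-0.0, 0.023, 1.0, -0.0]
wrist_force: [-0.0, -1.5, -0.2]
finger_gap: 0.0001
```

servo_tool --deltas '[{"dx": -0.3,"dy": 1,"dz": 0,"rx": 0,"ry": 0,"rz": 0,"fingers": 1},{"dx": 0,"dy": 0,"dz": 0,"rx": 0,"ry": 0,"rz": 0,"fingers": 1}]'

```text
clock: 19.8
tcp_pos: [0.4562, 0.0045, 0.1556]
orientation: [-0.0, 0.023, 1.0, 0.0]
wrist_force: [-0.7, -0.3, 0.3]
finger_gap: -0.0
```

servo_tool --deltas '[{"dx": -0.2,"dy": 0.7,"dz": 0,"rx": 0,"ry": 0,"rz": 0,"fingers": 1},{"dx": 0,"dy": 0,"dz": 0,"rx": 0,"ry": 0,"rz": 0,"fingers": 1}]'

```text
clock: 20.0
tcp_pos: [0.456, 0.0053, 0.1556]
orientation: [-0.0, 0.023, 1.0, 0.0]
wrist_force: [-0.8, -2.0, 0.0]
finger_gap: -0.0001
```

servo_tool --deltas '[{"dx": -0.2,"dy": 0.7,"dz": 0,"rx": 0,"ry": 0,"rz": 0,"fingers": 1},{"dx": 0,"dy": 0,"dz": 0,"rx": 0,"ry": 0,"rz": 0,"fingers": 1}]'

```text
clock: 20.2
tcp_pos: [0.4557, 0.006, 0.1556]
orientation: [-0.0, 0.023, 1.0, 0.0]
wrist_force: [-0.3, -2.0, -0.0]
finger_gap: -0.0003
```

servo_tool --deltas '[{"dx": -0.2,"dy": 0.7,"dz": 0,"rx": 0,"ry": 0,"rz": 0,"fingers": 1},{"dx": 0,"dy": 0,"dz": 0,"rx": 0,"ry": 0,"rz": 0,"fingers": 1}]'

```text
clock: 20.4
tcp_pos: [0.4555, 0.0067, 0.1556]
orientation: [-0.0, 0.023, 1.0, 0.0]
wrist_force: [-1.1, -2.2, -1.2]
finger_gap: -0.0003
```

servo_tool --deltas '[{"dx": -0.2,"dy": 0.6,"dz": 0,"rx": 0,"ry": 0,"rz": 0,"fingers": 1},{"dx": 0,"dy": 0,"dz": 0,"rx": 0,"ry": 0,"rz": 0,"fingers": 1}]'

```text
clock: 20.6
tcp_pos: [0.4554, 0.0072, 0.1556]
orientation: [-0.0, 0.023, 1.0, -0.0]
wrist_force: [-0.4, -1.5, 1.1]
finger_gap: 0.0002
```

servo_tool --deltas '[{"dx": -0.1,"dy": 0.6,"dz": 0,"rx": 0,"ry": 0,"rz": 0,"fingers": 1},{"dx": 0,"dy": 0,"dz": 0,"rx": 0,"ry": 0,"rz": 0,"fingers": 1}]'

```text
clock: 20.8
tcp_pos: [0.4554, 0.0076, 0.1556]
orientation: [0.0, 0.024, 1.0, -0.0]
wrist_force: [-0.2, -3.4, 0.3]
finger_gap: -0.0002
```

```bash
python3 ang.py
```

```text
20.85 [0.4554 0.0075 0.1556] [-0.8 -3.2 -0.9]
868 [342.3 233.9] [0.4708 0.062  0.034 ] 0.0441 150.5
```

servo_tool --deltas '[{"dx": 0,"dy": 0.6,"dz": 0,"rx": 0,"ry": 0,"rz": 0,"fingers": 1},{"dx": 0,"dy": 0,"dz": 0,"rx": 0,"ry": 0,"rz": 0,"fingers": 1}]'

```text
clock: 21.05
tcp_pos: [0.4554, 0.0079, 0.1556]
orientation: [-0.0, 0.024, 1.0, -0.001]
wrist_force: [-1.7, -5.3, -0.3]
finger_gap: 0.0001
```

The force rises steadily with almost no motion, so the tooth is against the nose. I'll retreat and verify.

servo_tool --deltas '[{"dx": 0,"dy": -10,"dz": 0,"rx": 0,"ry": 0,"rz": 0,"fingers": 1},{"dx": 0,"dy": -15,"dz": 10,"rx": 0,"ry": 0,"rz": 0,"fingers": 1},{"dx": 0,"dy": 0,"dz": 45,"rx": 0,"ry": 0,"rz": 0,"fingers": 1},{"dx": 0,"dy": 0,"dz": 45,"rx": 0,"ry": 0,"rz": 0,"fingers": 1},{"dx": 0,"dy": 0,"dz": 40,"rx": 0,"ry": 0,"rz": 0,"fingers": 1},{"dx": 0,"dy": 0,"dz": 0,"rx": 0,"ry": 0,"rz": 0,"fingers": 1},{"dx": 0,"dy": 0,"dz": 0,"rx": 0,"ry": 0,"rz": 0,"fingers": 1}]'

```text
clock: 21.75
tcp_pos: [0.4561, -0.0167, 0.2966]
orientation: [0.002, 0.023, 1.0, 0.0]
wrist_force: [0.6, -0.9, 0.1]
finger_gap: 0.0
```

```bash
python3 ang.py w7.png
```

```text
21.8 [ 0.4553 -0.0166  0.2953] [ 0.4 -0.4 -0.5]
346 [332.4 170.4] [0.47   0.0617 0.034 ] 0.0447 151.3
286 [274.1 185.2] [4.836e-01 4.000e-04 3.400e-02] 0.0451 240.1
275 [343.2 224.1] [0.5323 0.0754 0.034 ] 0.0443 59.8
205 [287.1 237.8] [0.5461 0.0131 0.034 ] 0.0457 329.5
```

View pics/w7.png

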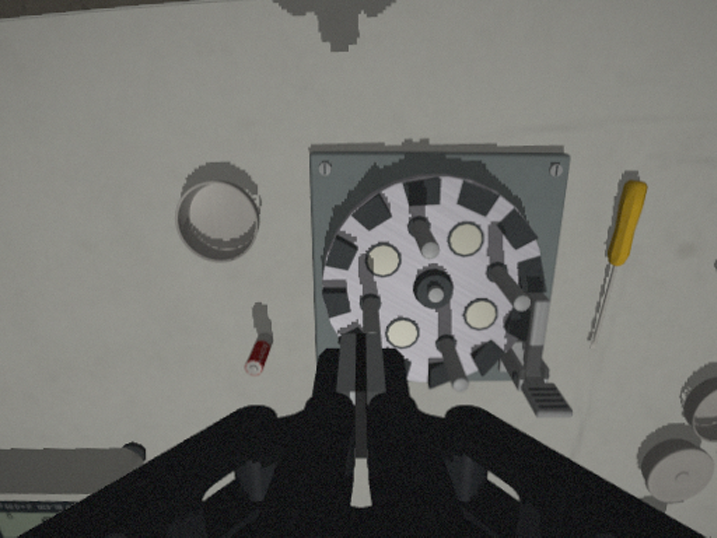

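The four inserts read -28.7, -29.9, -30.2 and -30.5°, a mean of -29.8° (-0.52 rad, one notch). The pawl is down, and the loose things stand as before. Handing in.

```bash
python3 -c "
from workcell import job,env
print(job.hand_in(), env.get_state()['clock'])"
```

```text
the job is handed in; nothing more can be done
the job is handed in; nothing more can be done
```

I handed the job in after about 22 s of the 61 s allowed. The wheel stands one notch back against the lowered pawl, and the gripper is clear of everything.

**What I did:** With the shut fingertips I tipped the pawl tab over, to about 0.5 rad by the push distance. I pushed the near peg until the wheel stood at about -0.44 rad, then pushed the tab back until it stopped upright. A last gentle push at the peg stopped on the nose with about 5 N.

**Last checks:**
- **Wheel:** it reads -29.8° ± 1° (about -0.52 rad), averaged over the four cream inserts in the wrist picture.
- **Pawl:** it lies down. It stopped with the finger at x 0.591 m; I expected 0.5905 m for an upright tab.
- **Loose things:** the dish, cell and driver looked undisturbed in the wrist pictures. I did not measure their positions again at the end.

**What disagreed:**
- **First peg push:** it read about 7 N, more than the 1 to 1.5 N stated. I backed off, raised the tool 8 mm and followed the peg's path, and the force fell to 2 to 3 N.
- **Pose fit:** the plate corners were up to 6 px off in the first pose fit. I relied on the peg tops and on feeling for contact instead.

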